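# Fit the belt pulley on the keyed spindle

## Robot

A 7-joint arm with a two-finger parallel gripper is mounted at the origin on the work surface. World frame = base frame: x ahead of the robot, y to its left, z up, the work surface at z = 0. Lengths are in m, angles in rad, forces in N, time in s.
With the tool pointing down it reaches from about 0.4 to 0.875 m from the base axis. Payload 4.4 kg.
Tool frame: the origin (TCP) lies at the centre of the arm's flange, where the gripper is bolted on; the fingertips stand 173 mm ahead of it and the grasp point (between the pads) lies 155 mm ahead of it (r.nose_length is the distance from the TCP to the fingertips, in m); z points along the fingers, y is the direction in which the jaws open and shut (so a half turn about z gives the same grasp; the last joint's range is limited). The gripper opens to 85 mm and grips with 20 to 120 N. Pads are 22 mm wide; open, the fingers measure 114 mm over their backs; the gripper's body (76 mm by 85 mm) begins 54 mm behind the grasp point. The pads swing forward as they close: fully open they stand 13 mm farther back than shut.
Start: joints at [1.261, 0.628, 0.038, 1.517, -0.027, 0.996, -0.02], TCP at [0.157, -0.631, 0.405] pointing down, gripper open.
Joint ranges: [-3.06, 3.06], [-0.37, 2.12], [-1.25, 1.32], [0.18, 2.47], [-1.1, 4.24], [0.23, 1.98], [-2.94, 2.94]. Speed limits (rad/s): [2.57, 2.57, 3.14, 3.14, 3.14, 3.14, 3.14].

## Interface

Orientations are given as a unit quaternion [w, x, y, z].
In Python, from plant import monitor, vision, ticket, r gives the robot as it stands. The module is installed in compiled form; this text tells all that it offers.
- The arm moves only by the shell command python3 -m crank 'ROWS' [OPENING] [FORCE]. ROWS is JSON, a list of rows, each a list of 2 entries, a list of its own where there are three numbers: the shift along the world's x, y, z in m, then the turn about the world's z in rad. In form: [[[x, y, z], yaw], ...]. A call has exactly 5 rows; each row shifts and turns the commanded pose from where the row before left it; what a row does not reach is not made up. A row lasts 1/8 s, in which the tool goes at most 62.5 mm and 10.7 degrees, less where a joint would pass 70% of its speed; a pose out of reach is approached as far as the arm can. A call is refused whole if a number of a shift passes 0.0625 or a number of a turn 0.188, either way. A call with a gripper value outside its range is refused whole. OPENING is the gripper's target within -1 to 1 (shut at 1, half-way at 0, fully open at -1), set as the call begins (- or left out, the last holds). The fingers move at their own pace and stop on an object; FORCE is the grip in N (left out, the last holds). Time passes only in rows, so rows that do not move let the fingers close, or fill a call up. It gives the time, the measured TCP pose, the force and the opening at its end, in the units of the state.
- monitor.observe(): the state, without advancing time (a new reading comes with each control period).
- vision.read_camera(name): name is "scene" or "top" or "wrist"; returns a dict with "color" (400x640x3 uint8, red, green, blue), "fovy" (degrees; the focal length in pixels is half the picture's height over the tangent of half this angle, whatever the lens; pixels are square), "cx", "cy" (the principal point, pixels), "distortion" ([k1, k2, p1, p2, k3] as OpenCV has them; the pictures are not rectified), "origin" and "attitude" of the camera in the world; the wrist camera has in their place "tool_from_camera" (4x4, takes a point from camera to tool coordinates, whose origin is the TCP and whose axes are the flange's). Camera axes: x right, y down, z forward; pixel columns grow to the right and rows downward; lengths in m; the calibration is good to about 2 mm. A picture is of the moment at which its call begins: read the wrist's pose just before it. There is no depth.
- ticket.sign_off(): hands the job in, once; it reports no verdict.
The state is a dict: "time_s": time; "q": joint angles; "joint_vel": joint speeds; "joint_efforts": joint torques, N m; "ee_pos": TCP position; "orientation": TCP orientation; "ft_force": force on the tool from outside, world axes, zero at the start; "ft_torque": the same for the moment, N m; "width": finger opening in m.
Only numpy, scipy, OpenCV 4.12 (cv2) and the standard library are available. Lean on these libraries where they do the work, as an engineer would, in place of code of your own. Each camera call takes 0.05 s, during which the arm holds its last target.

## Task

Pick up the loose belt pulley by its hub and slide it, hub upwards, on to the upright spindle of the drive unit. The spindle has a key in its side: turn the pulley gently on the spindle until its keyway drops over the key, never forcing it down, then let it go fully home on the bearing housing's shoulder and release it. Leave the hammer, the jar and the wooden offcut alone.

Things in the scene. Friction and masses are not known exactly. Their poses are not given: they have to be found in the camera images.
- pulley: Loose bare-metal belt pulley, 0.3 to 0.55 kg, lying hub up. Wheel 90 mm in diameter, 20 mm thick; round hub 40 mm in diameter, its top 54 mm above the underside. 23 mm bore right through with one keyway along its whole length, 9 mm wide, its floor 16.5 mm from the axis. Origin: on the axis at the underside; z up; the keyway is on the pulley's -x side. Starts turned by up to 1.4 rad.
- hub (a point): On the pulley's axis, 44 mm above its underside: the middle of where to grip. Take the hub across from above; being round, it can be gripped at any yaw. Fingertips must stay above the wheel, whose top is 24 mm below this point; the hub's top is 10 mm above it. The key bears on one side only: jaws in line with the keyway keep the pulley from tipping.
- unit: Belt drive unit, fixed to the bench, yaw within 0.25: plywood board 320 x 150 x 18 mm, grey cast bearing housing with an upright steel spindle, and a motor 96 mm in diameter, 175 mm from the spindle towards the unit's +x, up to 94 mm high with its small pulley. Origin: on the spindle axis at bench level; z up.
- seat (a point): On the spindle axis, centre of the shoulder (52 mm wide top of the bearing housing), 70 mm above the unit's origin; axes as the unit's. The pulley's underside rests here when fully home. Spindle above it: 20 mm in diameter, chamfered top 52 mm above this point. It is locked and cannot turn. Pressing the pulley on the unit with over 30 N is forcing.
- key_top (a point): On the spindle axis, level with the key's upper end, 34 mm above the shoulder (axes as the unit's, not the key's). The key is 7 mm wide, reaches 14.5 mm from the axis, and runs from the shoulder to here. Its direction is not measured: within 0.75 rad of the unit's -x. A pulley not keyed stops with its underside here; keyed, it slides freely down. Play 1 mm each side of key, 1.5 mm round the bore.
- hammer: Bystander: hammer with a wooden handle, 280 mm long, lying on the bench at the far right, pointing ahead. Origin within its handle.
- jar: Bystander: closed glass jar, 68 mm in diameter, 70 mm high, standing on the bench at the far left, beyond the offcut. Origin: centre of its underside.
- offcut: Bystander: pine offcut 130 x 50 x 45 mm lying on the bench at the far left. Origin: centre of its underside.
Not all that is in view belongs to the job. Leave any orange or turquoise look-alike of the pulley alone.

How it is judged:
By the outcome, as a careful person would: the job done as asked, in the order asked, and still so for the second after the job is handed in, with the robot touching nothing.
It also fails if it takes over 70 s, if anything falls off the work surface, if the arm or the gripper's body presses on something with over 40 N, if the wrist force passes 120 N, or if a joint passes its speed limit or range.

## Working session

There is one attempt and no reset: what is moved stays moved. The work goes in short steps, Python scripts to look and compute and a shell command to move; the robot and the scene stay as the last step left them, time stands still between calls to the robot, and variables do not carry over. Pictures are saved under pics/ and viewed, and the job is handed in when it is done.

```bash
mkdir -p pics
cat > h.py <<'E'
import numpy as np, cv2
from plant import monitor, vision, ticket, r
from scipy.spatial.transform import Rotation as R
def rot(q): return R.from_quat([q[1],q[2],q[3],q[0]]).as_matrix()
def snap(name,fn=None):
    s=monitor.observe()
    c=vision.read_camera(name)
    f=200/np.tan(np.radians(c['fovy'])/2)
    K=np.array([[f,0,c['cx']],[0,f,c['cy']],[0,0,1]])
    if name=='wrist':
        T=np.array(c['tool_from_camera']); A=rot(s['orientation'])
        M=A@T[:3,:3]; o=A@T[:3,3]+np.array(s['ee_pos'])
    else:
        a=np.array(c['attitude']); M=rot(a) if a.size==4 else a.reshape(3,3); o=np.array(c['origin'])
    d=dict(img=c['color'],K=K,D=np.array(c['distortion'],float),M=M,o=o,s=s)
    if fn: cv2.imwrite('pics/'+fn,c['color'][:,:,::-1])
    return d
def ray(d,px):
    p=cv2.undistortPoints(np.array(px,float).reshape(-1,1,2),d['K'],d['D']).reshape(-1,2)
    return np.c_[p,np.ones(len(p))]@d['M'].T
def plane(d,px,z):
    v=ray(d,px); return d['o']+v*((z-d['o'][2])/v[:,2])[:,None]
def proj(d,P):
    P=(np.array(P,float).reshape(-1,3)-d['o'])@d['M']
    return cv2.projectPoints(P,np.zeros(3),np.zeros(3),d['K'],d['D'])[0].reshape(-1,2)
E
python3 - <<'E'
from h import *
for n in('scene','top','wrist'):
    d=snap(n,n+'1.png'); print(n,d['o'],d['M'].round(3).tolist(),d['K'][0,0],d['D'])
print(d['s'])
E
```

```text
scene [ 1.200683   -0.56749999  0.7364904 ] [[0.643, 0.442, -0.625], [0.765, -0.392, 0.51], [-0.02, -0.807, -0.59]] 395.77583636297624 [-0.10066635  0.          0.          0.          0.        ]
top [ 0.28778015 -0.0092879   1.23097473] [[0.021, -0.983, 0.182], [-1.0, -0.018, 0.015], [-0.012, -0.182, -0.983]] 393.93321877938024 [-0.06442711  0.          0.          0.          0.        ]
wrist [ 0.23149617 -0.61073402  0.37347622] [[0.241, -0.925, -0.294], [-0.97, -0.231, -0.07], [-0.003, 0.303, -0.953]] 308.2215526422393 [0.01042852 0.         0.         0.         0.        ]
{'time_s': 0.1, 'q': array([ 1.26117693,  0.62927017,  0.03845143,  1.51829222, -0.02701546,
        0.99632811, -0.02003124]), 'joint_vel': array([ 0.00037457, -0.00230186, -0.00019236, -0.00041882, -0.00064415,
       -0.00030261, -0.00029031]), 'joint_efforts': array([ 2.42101953e-03, -5.64537656e+01,  1.23009738e+00, -1.93973565e+01,
        1.11591237e-02,  5.43626491e-03, -4.74225169e-05]), 'ee_pos': array([ 0.15688132, -0.63049852,  0.40386245]), 'orientation': array([-8.82638202e-04,  9.92580590e-01,  1.21585278e-01, -1.13551534e-04]), 'ft_force': array([-0.44353108,  0.06457054, -0.32882585]), 'ft_torque': array([-0.03004795, -0.02432148,  0.00223971]), 'width': 0.08554642986822383}
```

View pics/scene1.png

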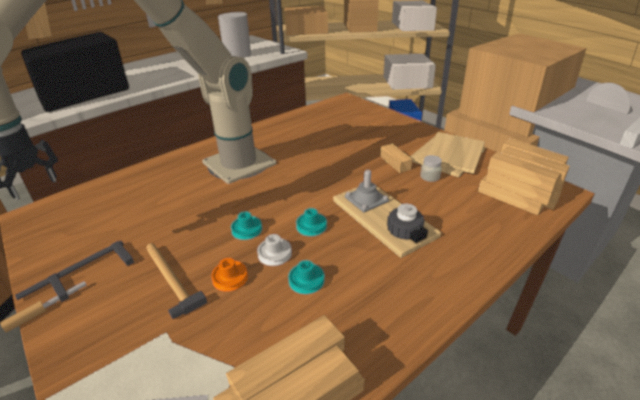

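View pics/top1.png

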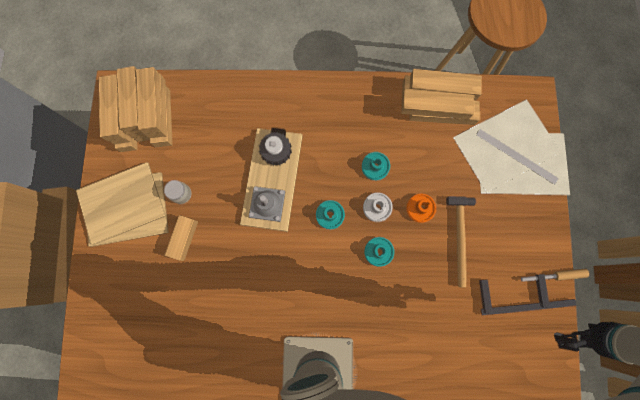

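View pics/wrist1.png

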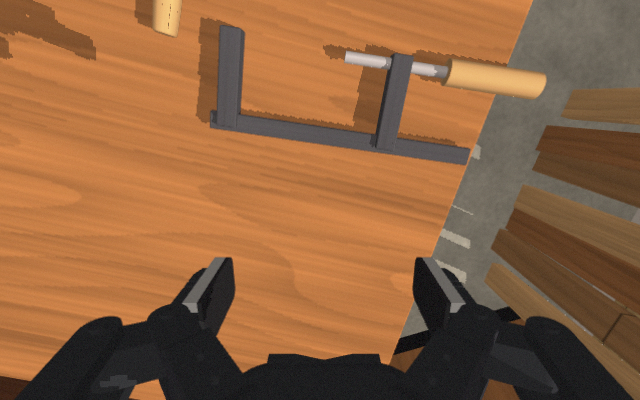

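Top view candidates: turquoise (330,214), (376,166) and (379,251), orange (421,208), bare grey metal (377,207). The description says bare metal, so I choose (377,207). The unit's housing is at (266,203) and its motor at (275,147). Next is a close crop and the measurements.

Run:
```python
from h import *
d=snap('top'); im=d['img'][:,:,::-1]
a=cv2.resize(im[180:235,345:415],None,fx=5.5,fy=5.5,interpolation=cv2.INTER_CUBIC)
b=cv2.resize(im[120:240,235:310],None,fx=4.5,fy=4.5,interpolation=cv2.INTER_CUBIC)
H=max(a.shape[0],b.shape[0]); 
cv2.imwrite('pics/crop1.png',np.hstack([cv2.copyMakeBorder(x,0,H-x.shape[0],0,0,0) for x in(a,b)]))
hsv=cv2.cvtColor(im,cv2.COLOR_BGR2HSV); m=((hsv[:,:,1]<50)&(hsv[:,:,2]>100)).astype(np.uint8)
n,l,st,c=cv2.connectedComponentsWithStats(m)
for i in range(1,n):
    if st[i,4]>150 and 235<c[i][0]<420 and 120<c[i][1]<260: print(st[i],c[i])
print(plane(d,[[377,207]],.02))
sc=snap('scene'); 
cv2.imwrite('pics/crop2.png',cv2.resize(sc['img'][150:270,230:450,::-1],None,fx=3.6,fy=3.6,interpolation=cv2.INTER_CUBIC))
```

```text
[265 136  18  19 276] [273.63768116 144.7826087 ]
[249 187  36  35 764] [269.29581152 203.96727749]
[363 193  29  29 599] [377.21869783 206.71118531]
[[ 0.49874814 -0.17644599  0.02      ]]
```

View pics/crop1.png

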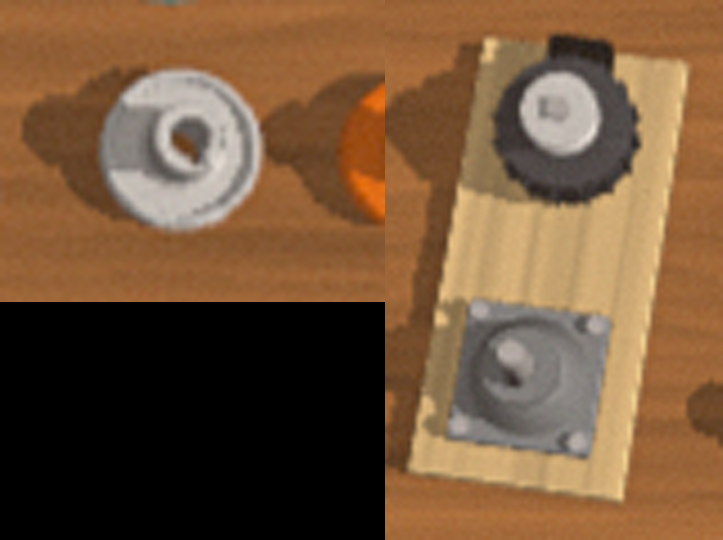

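View pics/crop2.png

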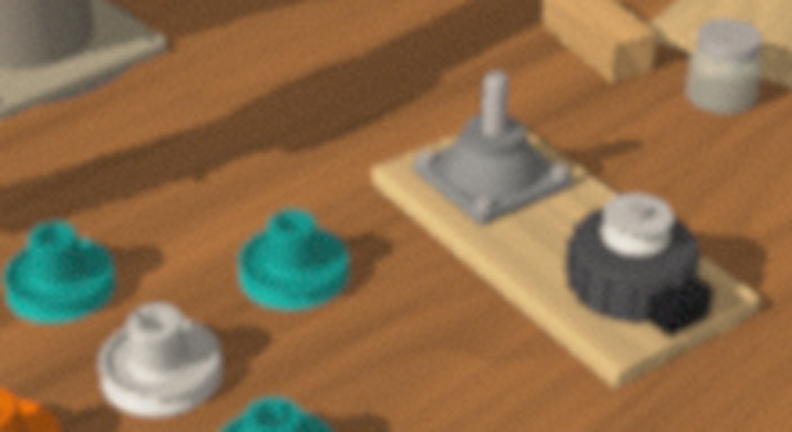

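```bash
python3 -m crank '[[[0.034,0.046,-0.005],0],[[0.034,0.046,-0.005],0],[[0.034,0.046,-0.005],0],[[0.034,0.046,-0.005],0],[[0.034,0.046,-0.005],0]]' -1 40
python3 -m crank '[[[0.034,0.046,-0.005],0],[[0.034,0.046,-0.005],0],[[0.034,0.046,-0.005],0],[[0.034,0.046,-0.005],0],[[0,0,0],0]]'
python3 - <<'E'
from h import *
d=snap('wrist','w2.png'); print(d['s']['q'],d['s']['ee_pos'],d['s']['ft_force'])
E
```

```text
time_s: 0.88
ee_pos: [0.3279, -0.3992, 0.3797]
orientation: [0.0, 0.993, 0.122, 0.0]
ft_force: [-0.2, -0.3, -0.3]
width: 0.0853
time_s: 1.5
ee_pos: [0.4658, -0.2118, 0.3594]
orientation: [-0.001, 0.992, 0.126, 0.001]
ft_force: [-0.2, -1.1, -0.4]
width: 0.0856
[ 0.35505892  0.49431269  0.02566408  1.94931884 -0.02347652  0.69795125
 -0.92156363] [ 0.46583806 -0.21180132  0.35935551] [-0.21578703 -1.12877248 -0.44817462]
```

View pics/w2.png

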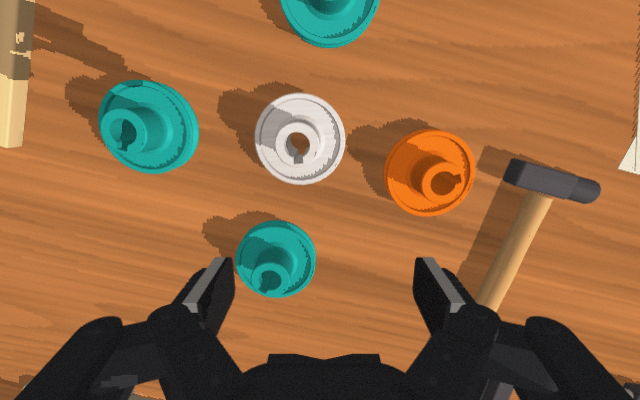

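The wrist view shows the bare-metal pulley centred near (300,140), its keyway pointing down the image at (299,160). A turquoise one is close below at (276,260), and orange is at (430,172). Next I measure it.

Run:
```python
from h import *
d=snap('wrist'); im=d['img'][:,:,::-1]
# rectify to plane z=.054 top view : pixels 0.2mm
def rect(d,c,z,half=.06,mm=.0002):
    n=int(2*half/mm); u,v=np.meshgrid(np.arange(n),np.arange(n))
    P=np.stack([c[0]+half-v*mm, c[1]+half-u*mm, np.full(u.shape,z)],-1).reshape(-1,3)
    q=proj(d,P).astype(np.float32).reshape(n,n,2)
    return cv2.remap(d['img'],q[:,:,0],q[:,:,1],cv2.INTER_CUBIC)[:,:,::-1]
c=plane(d,[[300,142]],.054)[0]; print(c)
a=rect(d,c,.054); cv2.imwrite('pics/rect1.png',a)
hsv=cv2.cvtColor(im,cv2.COLOR_BGR2HSV); m=((hsv[:,:,1]<45)&(hsv[:,:,2]>90)).astype(np.uint8)
n,l,st,cc=cv2.connectedComponentsWithStats(m)
i=l[115,300]; print(st[i],cc[i])
cn=max(cv2.findContours((l==i).astype(np.uint8),0,cv2.CHAIN_APPROX_NONE)[0],key=len)
P=plane(d,cn.reshape(-1,2),.02)
A=np.c_[2*P[:,:2],np.ones(len(P))]; s=np.linalg.lstsq(A,(P[:,:2]**2).sum(1),rcond=None)[0]
print('wheel top circle',s[:2],np.sqrt(s[2]+s[0]**2+s[1]**2))
```

```text
[ 0.50182444 -0.18194898  0.054     ]
[ 252   90   90   92 6199] [296.37425391 135.1964833 ]
wheel top circle [ 0.50075249 -0.17600077] 0.04409368292638565
```

View pics/rect1.png

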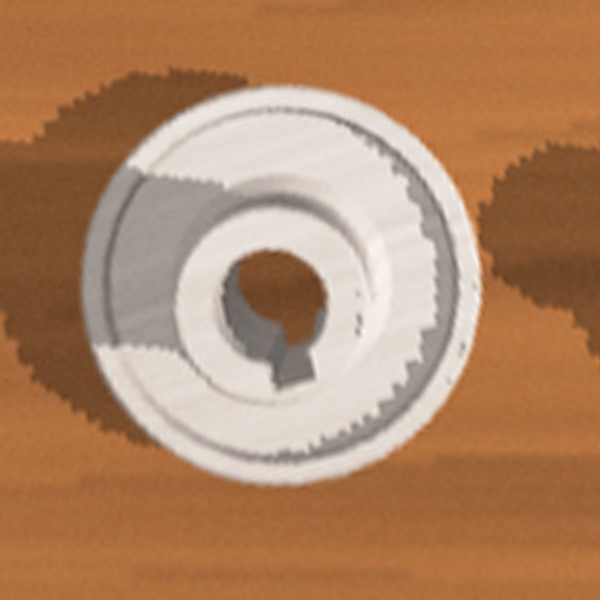

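Run:
```python
from h import *
d=snap('top')
# shoulder/spindle from crop (235,120, x4.5): spindle top ~crop(510-385,350) 
s=lambda u,v:[235+(u-385)/4.5,120+v/4.5]
print('spindle top z.122',plane(d,[s(510,348)],.122), 'motor pulley z.094',plane(d,[s(560,112)],.094))
print('bolts',plane(d,[s(480,310),s(596,325),s(577,440),s(459,425)],.03))
print('board',plane(d,[s(487,40),s(688,63),s(624,499),s(410,470)],.018))
```

```text
spindle top z.122 [[0.5030767  0.16554778 0.122     ]] motor pulley z.094 [[0.67082039 0.14387832 0.094     ]]
bolts [[0.54748163 0.20226235 0.03      ]
 [0.53826946 0.12096608 0.03      ]
 [0.45757193 0.1310275  0.03      ]
 [0.46637409 0.21279626 0.03      ]]
board [[0.75034398 0.20956277 0.018     ]
 [0.73483256 0.06324014 0.018     ]
 [0.41895767 0.09846714 0.018     ]
 [0.43602288 0.24753387 0.018     ]]
```

```bash
python3 -m crank '[[[-0.009,0.052,0],0],[[-0.009,0.052,0],0],[[-0.009,0.052,0],0],[[-0.009,0.052,0],0],[[-0.009,0.052,0],0]]'
python3 -m crank '[[[-0.009,0.052,0],0],[[-0.009,0.052,0],0],[[0,0,0],0],[[0,0,0],0],[[0,0,0],0]]'
cat >> h.py <<'E'
def rect(d,c,z,half=.06,mm=.0002):
    n=int(2*half/mm); u,v=np.meshgrid(np.arange(n),np.arange(n))
    P=np.stack([c[0]+half-v*mm, c[1]+half-u*mm, np.full(u.shape,z)],-1).reshape(-1,3)
    q=proj(d,P).astype(np.float32).reshape(n,n,2)
    return cv2.remap(d['img'],q[:,:,0],q[:,:,1],cv2.INTER_CUBIC)[:,:,::-1]
E
python3 - <<'E'
from h import *
d=snap('wrist','w3.png'); print(d['s']['q'],d['s']['ee_pos'],d['o'])
cv2.imwrite('pics/rect2.png',rect(d,[.503,.166],.104,.05,.0002))
cv2.imwrite('pics/rect3.png',rect(d,[.503,.166],.070,.05,.0002))
cv2.imwrite('pics/rect23.png',np.hstack([rect(d,[.503,.166],z,.04,.0002) for z in(.122,.07)]))
E
```

```text
time_s: 2.28
ee_pos: [0.4176, 0.0428, 0.3601]
orientation: [0.0, 0.993, 0.119, 0.0]
ft_force: [0.6, -0.9, 0.4]
width: 0.0857
time_s: 2.9
ee_pos: [0.4004, 0.1451, 0.3598]
orientation: [0.0, 0.993, 0.119, 0.0]
ft_force: [0.1, 0.9, -0.1]
width: 0.0856
[-0.44057988  0.38921034  0.03560983  2.16222875 -0.0228868   0.5906781
 -1.71987092] [0.40037376 0.14513772 0.35978504] [0.47508464 0.16451014 0.32939545]
```

View pics/w3.png

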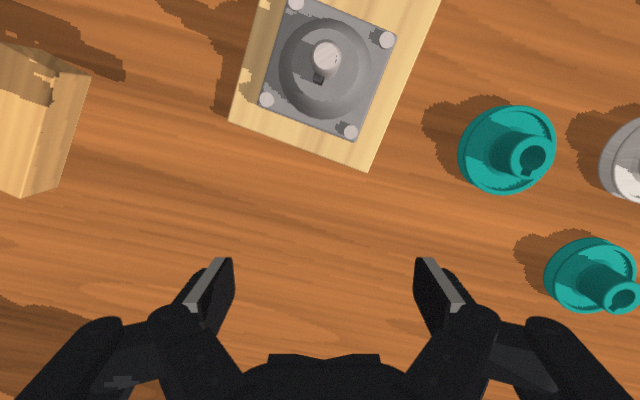

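View pics/rect23.png

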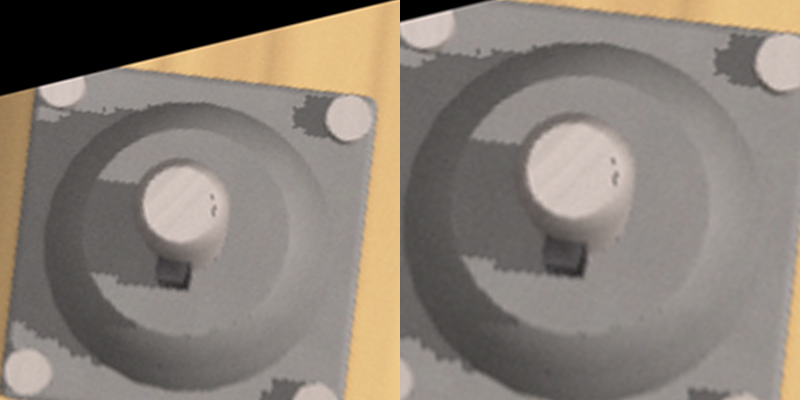

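View pics/rect2.png

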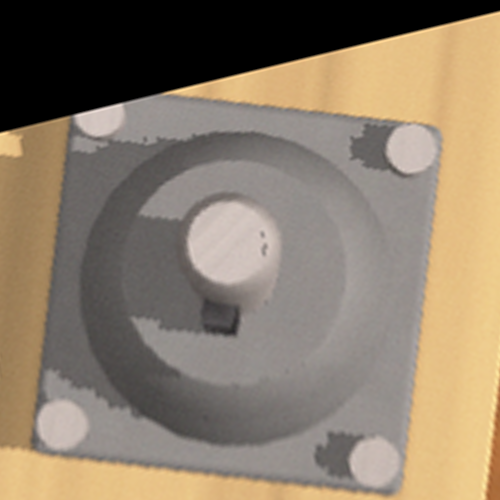

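Run:
```python
from h import *
d=snap('wrist'); a=rect(d,[.4925,.171],.104,.015,.00005)
a=cv2.convertScaleAbs(a,alpha=1.6)
cv2.imwrite('pics/rect4.png',a)
```

```text
(no output)
```

View pics/rect4.png

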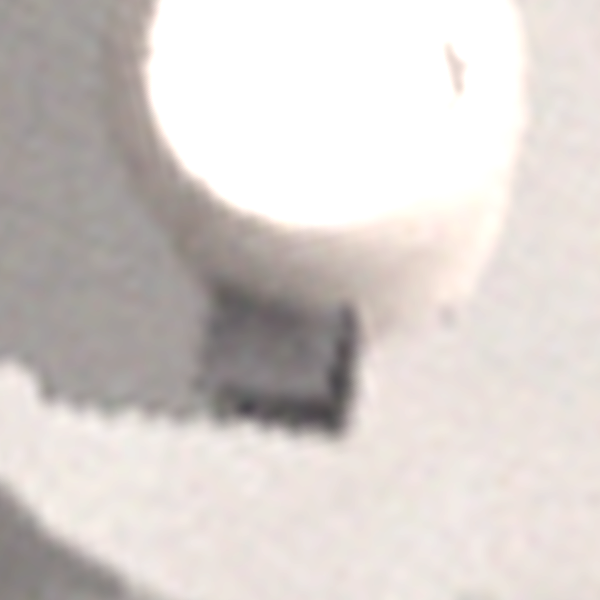

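The wrist view shows the spindle top at (326,57) and the key as a dark block at (319,78). The spindle axis comes out at (0.502,0.170), the key direction at about 171° and the keyway at about 195°. I go to the pulley now, with the jaws in line with the keyway.

```bash
python3 -m crank '[[[0.01,-0.032,0],0.16],[[0.01,-0.032,0],0.16],[[0.01,-0.032,0],0.16],[[0.01,-0.032,0],0.16],[[0.01,-0.032,0],0.16]]' -1
python3 -m crank '[[[0.01,-0.032,-0.01],0.16],[[0.01,-0.032,-0.01],0.16],[[0.01,-0.032,-0.01],0.16],[[0.01,-0.032,-0.01],0.16],[[0.01,-0.032,-0.01],0.16]]'
python3 -m crank '[[[0,0,-0.01],0],[[0,0,0],0],[[0,0,0],0],[[0,0,0],0],[[0,0,0],0]]'
python3 - <<'E'
from h import *
d=snap('wrist','w4.png'); s=d['s'];print(s['q'],s['ee_pos']); A=rot(s['orientation']);print(A.round(4)); print('err',np.array([.5008,-.1762])-s['ee_pos'][:2],'yaw',1.8326-np.arctan2(A[1,0],A[0,0]))
cv2.imwrite('pics/rect5.png',rect(d,[.5008,-.1762],.054,.05,.0002))
E
```

```text
time_s: 3.62
ee_pos: [0.4501, -0.0149, 0.3597]
orientation: [0.0, 0.866, 0.5, -0.0]
ft_force: [0.9, -1.0, 0.7]
width: 0.0854
time_s: 4.25
ee_pos: [0.4997, -0.1751, 0.3093]
orientation: [-0.0, 0.603, 0.798, -0.0]
ft_force: [-0.7, -0.1, -0.2]
width: 0.0853
time_s: 4.88
ee_pos: [0.5001, -0.1722, 0.3002]
orientation: [0.0, 0.604, 0.797, 0.0]
ft_force: [-0.2, -0.1, -0.4]
width: 0.0853
[ 0.53538126  0.63041614 -0.38584255  1.94732438  0.38371745  0.63468281
  0.17793811] [ 0.50005193 -0.17224983  0.30016097]
[[-2.704e-01  9.628e-01  6.000e-04]
 [ 9.628e-01  2.704e-01 -3.000e-04]
 [-4.000e-04  5.000e-04 -1.000e+00]]
err [ 0.00074807 -0.00395017] yaw -0.011982219873863498
```

View pics/w4.png

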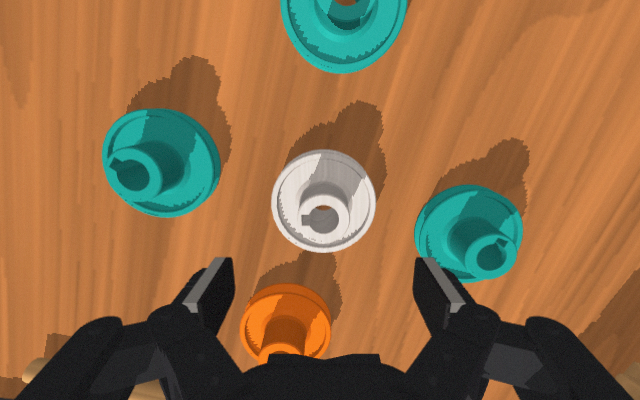

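View pics/rect5.png

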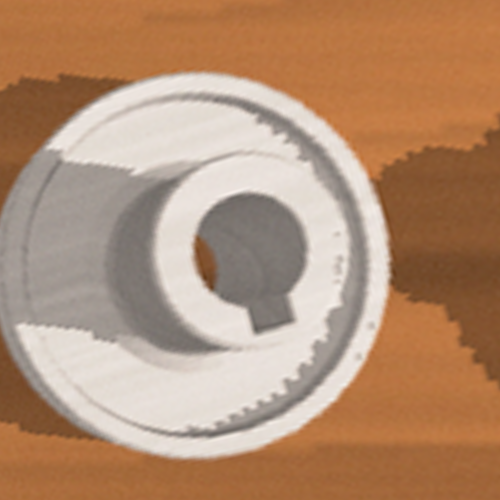

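The wrist view shows the bare pulley at (324,200) between the jaws with the keyway along the jaw direction, and the neighbours clear. The hub is at (0.5007,-0.1764). I descend and grip.

```bash
python3 -m crank '[[[0.0007,-0.0042,-0.02],0],[[0,0,-0.02],0],[[0,0,-0.02],0],[[0,0,-0.02],0],[[0,0,-0.015],0]]' -1
python3 -m crank '[[[0,0,-0.0065],0],[[0,0,0],0],[[0,0,0],0],[[0,0,0],0],[[0,0,0],0]]'
python3 -m crank '[[[0,0,0],0],[[0,0,0],0],[[0,0,0],0],[[0,0,0],0],[[0,0,0],0]]' 1 50
python3 -m crank '[[[0,0,0],0],[[0,0,0],0],[[0,0,0],0],[[0,0,0],0],[[0,0,0],0]]'
```

```text
time_s: 5.55
ee_pos: [0.5006, -0.1768, 0.204]
orientation: [-0.0, 0.604, 0.797, -0.0]
ft_force: [-0.4, 0.2, -0.7]
width: 0.0857
time_s: 6.18
ee_pos: [0.5007, -0.1771, 0.1986]
orientation: [0.0, 0.604, 0.797, 0.0]
ft_force: [0.2, -0.1, 0.3]
width: 0.0853
time_s: 6.8
ee_pos: [0.5007, -0.1769, 0.1985]
orientation: [0.0, 0.604, 0.797, 0.0]
ft_force: [-0.5, 0.7, 6.1]
width: 0.0388
time_s: 7.42
ee_pos: [0.5007, -0.1769, 0.1985]
orientation: [0.0, 0.604, 0.797, 0.0]
ft_force: [-1.0, 0.9, 5.4]
width: 0.0387
```

```bash
python3 -m crank '[[[0,0,0.01],0],[[0,0,0.02],0],[[0,0,0.04],0],[[0,0,0.04],0],[[0,0,0.04],0]]'
python3 -m crank '[[[0,0.02,0.015],0],[[0,0.04,0],0],[[0,0.05,0],0],[[0,0.05,0],0],[[0,0.05,0],0]]'
python3 -m crank '[[[0,0.05,0],0],[[0,0.04,0],0],[[0,0.025,0],0],[[0,0.01,0],0],[[0,0,0],0]]'
python3 - <<'E'
from h import *
d=snap('wrist','w5.png'); s=d['s'];print(s['q'],s['ee_pos'],s['ft_force'],s['width']); A=rot(s['orientation']); print(np.arctan2(A[1,0],A[0,0]))
e=s['ee_pos']; print('underside', e[2]-.1545)
z=e[2]-.1545+.054-.0003
cv2.imwrite('pics/rect6.png',rect(d,e[:2],z,.05,.0002))
snap('scene','s5.png')
E
```

```text
time_s: 8.05
ee_pos: [0.4999, -0.177, 0.3492]
orientation: [-0.001, 0.604, 0.797, -0.0]
ft_force: [1.8, -0.0, -4.5]
width: 0.0386
time_s: 8.68
ee_pos: [0.4994, 0.0356, 0.3623]
orientation: [-0.001, 0.604, 0.797, -0.001]
ft_force: [0.5, -0.1, -4.1]
width: 0.0386
time_s: 9.3
ee_pos: [0.5, 0.1584, 0.3626]
orientation: [-0.0, 0.604, 0.797, -0.001]
ft_force: [-0.2, -0.3, -4.8]
width: 0.0384
[-0.0633757   0.53598739 -0.4371991   1.90321065  0.31507145  0.77177645
 -0.40087095] [0.49996081 0.15835971 0.36256475] [-0.24221134 -0.28375373 -4.81180142] 0.03837590311522496
1.845251332512134
underside 0.20806474869041688
```

View pics/w5.png

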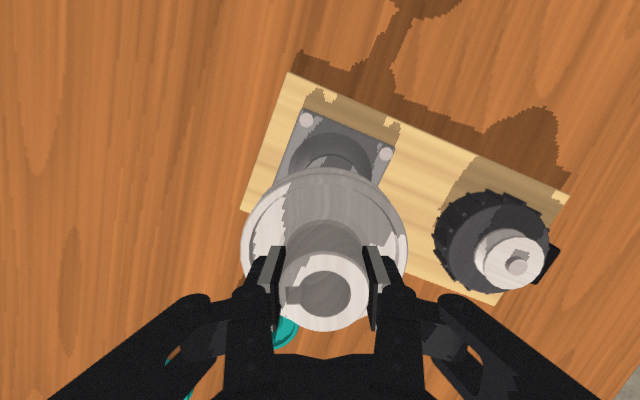

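View pics/rect6.png

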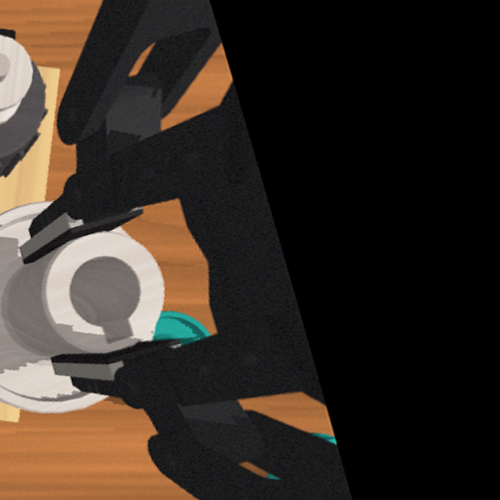

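View pics/s5.png

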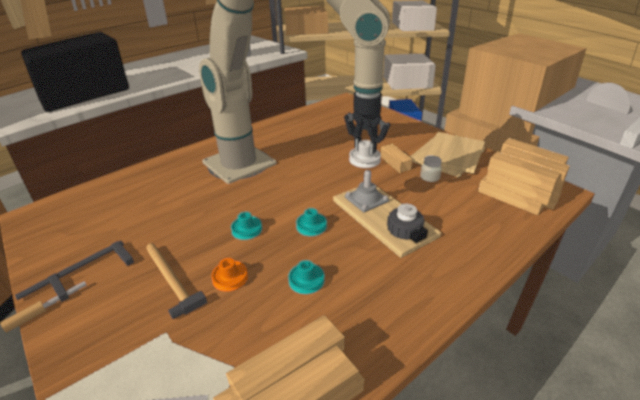

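I used the wrong offset: the underside is 0.1985 below the TCP. The scene view confirms the pulley is held over the spindle at (367,155). I redo the measurement.

Run:
```python
from h import *
d=snap('wrist'); s=d['s']; A=rot(s['orientation']); e=s['ee_pos']; print(e,np.arctan2(A[1,0],A[0,0]),A[:,2])
cv2.imwrite('pics/rect7.png',rect(d,e[:2],e[2]-.1445,.03,.0001))
```

```text
[0.50045145 0.15667939 0.36273223] 1.8422793947279479 [-0.00126363 -0.00154826 -0.999998  ]
```

View pics/rect7.png

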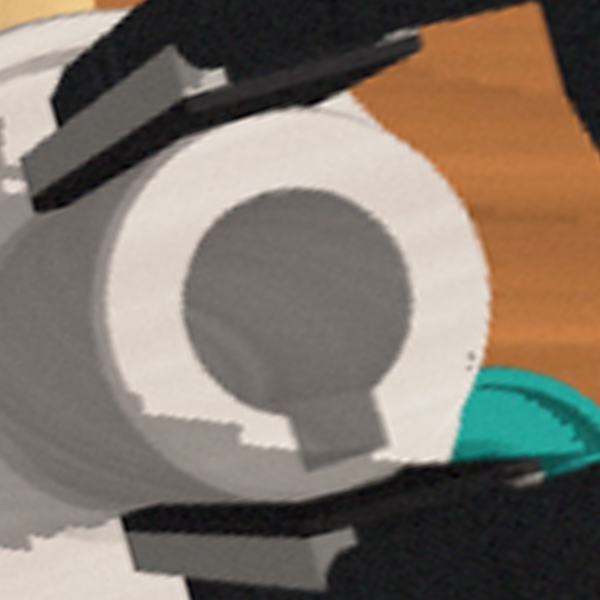

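```bash
python3 -m crank '[[[0.0018,0.0128,0],0],[[0,0,-0.01],0],[[0,0,-0.015],0],[[0,0,-0.01],0],[[0,0,0],0]]'
python3 -m crank '[[[0,0,0],0],[[0,0,0],0],[[0,0,0],0],[[0,0,0],0],[[0,0,0],0]]'
python3 - <<'E'
from h import *
d=snap('scene'); s=d['s']; e=s['ee_pos']; print(e,s['ft_force'],s['ft_torque'])
cv2.imwrite('pics/s6.png',cv2.resize(d['img'][110:230,310:450,::-1],None,fx=5,fy=5,interpolation=cv2.INTER_CUBIC))
print(proj(d,[[.5022,.1697,.122],[e[0],e[1],e[2]-.1985]]))
E
```

```text
time_s: 10.07
ee_pos: [0.502, 0.1704, 0.3269]
orientation: [-0.001, 0.604, 0.797, -0.001]
ft_force: [0.0, -0.5, -3.9]
width: 0.0385
time_s: 10.7
ee_pos: [0.5025, 0.1708, 0.3283]
orientation: [0.0, 0.604, 0.797, 0.0]
ft_force: [0.2, -0.2, -5.0]
width: 0.039
[0.50245712 0.17081274 0.32832724] [ 0.2453017  -0.17197516 -5.04807766] [-0.01826786 -0.04474412  0.03732782]
[[367.55741836 170.82723733]
 [367.99522823 168.47058983]]
```

View pics/s6.png

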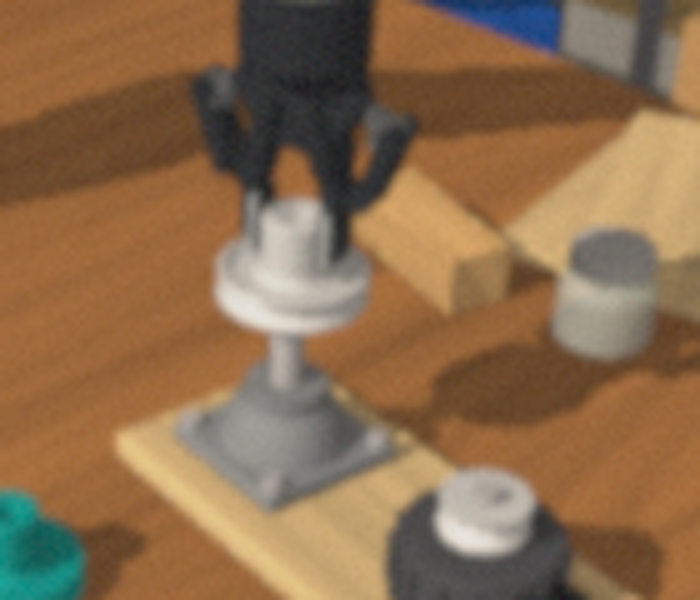

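```bash
python3 -m crank '[[[-0.0002,-0.0011,0],0],[[0,0,-0.003],0],[[0,0,-0.003],0],[[0,0,-0.003],0],[[0,0,-0.002],0]]'
python3 -m crank '[[[0,0,0],0],[[0,0,0],0],[[0,0,-0.002],0],[[0,0,0],0],[[0,0,0],0]]'
```

```text
time_s: 11.38
ee_pos: [0.5022, 0.1697, 0.3169]
orientation: [-0.0, 0.604, 0.797, -0.0]
ft_force: [0.2, 1.2, -4.2]
width: 0.0389
time_s: 12.0
ee_pos: [0.5022, 0.1697, 0.3152]
orientation: [-0.0, 0.604, 0.797, 0.0]
ft_force: [0.6, -0.1, -5.2]
width: 0.0381
```

```bash
python3 -m crank '[[[0,0,-0.002],0],[[0,0,-0.002],0],[[0,0,-0.002],0],[[0,0,-0.002],0],[[0,0,0],0]]'
python3 -m crank '[[[0,0,-0.001],0],[[0,0,0],0],[[0,0,-0.001],0],[[0,0,0],0],[[0,0,0],0]]'
```

```text
time_s: 12.62
ee_pos: [0.5022, 0.1697, 0.307]
orientation: [-0.0, 0.604, 0.797, -0.0]
ft_force: [0.3, -0.3, -3.9]
width: 0.0382
time_s: 13.25
ee_pos: [0.5022, 0.1697, 0.3052]
orientation: [0.0, 0.604, 0.797, 0.0]
ft_force: [0.6, -0.7, -4.5]
width: 0.0386
```

Run:
```python
from h import *
s=monitor.observe(); print(s['ee_pos'],s['ft_force'],s['ft_torque'])
```

```text
[0.50223245 0.16974456 0.30520949] [ 0.62010426 -0.73042591 -4.53009504] [ 0.03692686 -0.01625116  0.02764724]
```

```bash
python3 -m crank '[[[0,0,-0.001],0],[[0,0,0],0],[[0,0,-0.001],0],[[0,0,0],0],[[0,0,0],0]]'
python3 -m crank '[[[0,0,-0.0005],0],[[0,0,0],0],[[0,0,0],0],[[0,0,0],0],[[0,0,0],0]]'
```

```text
time_s: 13.88
ee_pos: [0.5022, 0.1697, 0.3032]
orientation: [-0.0, 0.604, 0.797, 0.0]
ft_force: [0.3, -0.2, -4.8]
width: 0.0387
time_s: 14.5
ee_pos: [0.5022, 0.1697, 0.3027]
orientation: [-0.0, 0.604, 0.797, 0.0]
ft_force: [1.2, 0.4, -4.1]
width: 0.0385
```

```bash
python3 -m crank '[[[0,0,-0.0005],0],[[0,0,0],0],[[0,0,0],0],[[0,0,0],0],[[0,0,0],0]]'
python3 -m crank '[[[0,0,-0.0005],0],[[0,0,0],0],[[0,0,0],0],[[0,0,0],0],[[0,0,0],0]]'
```

```text
time_s: 15.12
ee_pos: [0.5023, 0.1698, 0.3023]
orientation: [0.0, 0.604, 0.797, 0.0]
ft_force: [-1.6, -0.5, -1.4]
width: 0.0386
time_s: 15.75
ee_pos: [0.5023, 0.1697, 0.3019]
orientation: [0.0, 0.604, 0.797, 0.0]
ft_force: [-0.5, -1.3, 5.3]
width: 0.0387
```

Contact on the key top at TCP z 0.302, as expected, with about 10 N of press. Now I turn gently towards the key.

```bash
python3 -m crank '[[[0,0,0],-0.04],[[0,0,0],-0.04],[[0,0,0],-0.04],[[0,0,0],-0.04],[[0,0,0],-0.04]]'
python3 -m crank '[[[0,0,0],-0.04],[[0,0,0],-0.04],[[0,0,0],-0.04],[[0,0,0],-0.03],[[0,0,0],0]]'
```

```text
time_s: 16.38
ee_pos: [0.502, 0.1686, 0.3018]
orientation: [0.0, 0.682, 0.732, -0.001]
ft_force: [-2.7, -3.6, 6.4]
width: 0.0388
time_s: 17.0
ee_pos: [0.502, 0.169, 0.3014]
orientation: [0.0, 0.734, 0.679, -0.001]
ft_force: [-1.7, -3.8, 3.1]
width: 0.0385
```

```bash
python3 -m crank '[[[0,0,0],-0.02],[[0,0,0],-0.02],[[0,0,0],-0.02],[[0,0,0],0],[[0,0,0],0]]'
python3 -m crank '[[[0,0,0],-0.02],[[0,0,0],-0.02],[[0,0,0],0],[[0,0,0],0],[[0,0,0],0]]'
```

```text
time_s: 17.62
ee_pos: [0.5022, 0.1699, 0.3016]
orientation: [-0.0, 0.754, 0.657, 0.0]
ft_force: [-1.0, -0.9, -3.6]
width: 0.0384
time_s: 18.25
ee_pos: [0.5022, 0.1697, 0.3017]
orientation: [-0.0, 0.767, 0.642, 0.0]
ft_force: [-0.1, -0.3, -5.3]
width: 0.0385
```

The force is back to the pulley's weight, so the keyway seems to be over the key. I probe down gently.

```bash
python3 -m crank '[[[0,0,-0.0005],0],[[0,0,0],0],[[0,0,-0.0005],0],[[0,0,0],0],[[0,0,0],0]]'
python3 -m crank '[[[0,0,-0.0005],0],[[0,0,0],0],[[0,0,-0.0005],0],[[0,0,0],0],[[0,0,0],0]]'
```

```text
time_s: 18.88
ee_pos: [0.5022, 0.1697, 0.3007]
orientation: [0.0, 0.767, 0.642, 0.0]
ft_force: [-0.7, -0.1, -4.8]
width: 0.0383
time_s: 19.5
ee_pos: [0.5022, 0.1697, 0.2997]
orientation: [0.0, 0.767, 0.642, -0.0]
ft_force: [0.5, -0.4, -4.1]
width: 0.0386
```

```bash
python3 -m crank '[[[0,0,-0.001],0],[[0,0,-0.001],0],[[0,0,-0.001],0],[[0,0,-0.001],0],[[0,0,-0.001],0]]'
python3 -m crank '[[[0,0,-0.0015],0],[[0,0,-0.0015],0],[[0,0,-0.0015],0],[[0,0,-0.0015],0],[[0,0,-0.001],0]]'
python3 -m crank '[[[0,0,-0.0015],0],[[0,0,-0.0015],0],[[0,0,-0.0015],0],[[0,0,-0.0015],0],[[0,0,-0.001],0]]'
```

```text
time_s: 20.12
ee_pos: [0.5022, 0.1697, 0.2946]
orientation: [-0.0, 0.767, 0.642, 0.0]
ft_force: [-0.1, 0.6, -4.1]
width: 0.0386
time_s: 20.75
ee_pos: [0.5022, 0.1697, 0.2876]
orientation: [-0.0, 0.767, 0.642, -0.0]
ft_force: [0.2, -0.0, -4.6]
width: 0.0387
time_s: 21.38
ee_pos: [0.5022, 0.1697, 0.2806]
orientation: [-0.0, 0.767, 0.642, -0.0]
ft_force: [0.2, 0.0, -4.6]
width: 0.0385
```

```bash
python3 -m crank '[[[0,0,-0.0015],0],[[0,0,-0.0015],0],[[0,0,-0.0015],0],[[0,0,-0.0015],0],[[0,0,-0.001],0]]'
python3 -m crank '[[[0,0,-0.001],0],[[0,0,-0.001],0],[[0,0,-0.001],0],[[0,0,-0.001],0],[[0,0,0],0]]'
python3 -m crank '[[[0,0,-0.0005],0],[[0,0,0],0],[[0,0,-0.0005],0],[[0,0,0],0],[[0,0,0],0]]'
```

```text
time_s: 22.0
ee_pos: [0.5022, 0.1697, 0.2736]
orientation: [-0.0, 0.767, 0.642, 0.0]
ft_force: [-0.3, 0.4, -4.4]
width: 0.0386
time_s: 22.62
ee_pos: [0.5022, 0.1697, 0.2696]
orientation: [-0.0, 0.767, 0.642, -0.0]
ft_force: [-0.4, -0.1, -5.5]
width: 0.0388
time_s: 23.25
ee_pos: [0.5022, 0.1697, 0.2687]
orientation: [0.0, 0.767, 0.642, 0.0]
ft_force: [0.0, -0.2, -4.5]
width: 0.0381
```

```bash
python3 -m crank '[[[0,0,-0.0004],0],[[0,0,0],0],[[0,0,0],0],[[0,0,0],0],[[0,0,0],0]]'
python3 -m crank '[[[0,0,-0.0003],0],[[0,0,0],0],[[0,0,0],0],[[0,0,0],0],[[0,0,0],0]]'
```

```text
time_s: 23.88
ee_pos: [0.5022, 0.1698, 0.2686]
orientation: [0.0, 0.767, 0.642, 0.0]
ft_force: [-0.7, 0.1, 3.7]
width: 0.0386
time_s: 24.5
ee_pos: [0.5022, 0.1698, 0.2686]
orientation: [0.0, 0.767, 0.642, 0.0]
ft_force: [-2.4, -1.0, 6.6]
width: 0.0388
```

Home on the shoulder at TCP z 0.2686, against 0.2685 expected. I release and retreat.

```bash
python3 -m crank '[[[0,0,0.0004],0],[[0,0,0],0],[[0,0,0],0],[[0,0,0],0],[[0,0,0],0]]' -1
python3 -m crank '[[[0,0,0],0],[[0,0,0],0],[[0,0,0.005],0],[[0,0,0.01],0],[[0,0,0.02],0]]'
python3 -m crank '[[[0,0,0.04],0],[[0,0,0.03],0],[[0,-0.02,0.01],0],[[0,-0.03,0],0],[[0,-0.02,0],0]]'
python3 -m crank '[[[0,0,0],0],[[0,0,0],0],[[0,0,0],0],[[0,0,0],0],[[0,0,0],0]]'
python3 - <<'E'
from h import *
d=snap('wrist','w8.png'); 
cv2.imwrite('pics/rect8.png',rect(d,[.5022,.1697],.124,.03,.0001))
d=snap('scene'); cv2.imwrite('pics/s8.png',cv2.resize(d['img'][110:270,300:480,::-1],None,fx=3.7,fy=3.7,interpolation=cv2.INTER_CUBIC)); print(d['s']['ft_force'])
E
```

```text
time_s: 25.12
ee_pos: [0.5023, 0.1697, 0.2684]
orientation: [-0.0, 0.767, 0.642, 0.0]
ft_force: [0.5, 0.9, 0.1]
width: 0.0856
time_s: 25.75
ee_pos: [0.502, 0.1696, 0.3039]
orientation: [-0.0, 0.767, 0.642, -0.0]
ft_force: [-1.0, 0.3, 0.6]
width: 0.0855
time_s: 26.38
ee_pos: [0.5021, 0.0984, 0.3844]
orientation: [0.001, 0.767, 0.641, 0.0]
ft_force: [0.1, -1.1, 0.5]
width: 0.0852
time_s: 27.0
ee_pos: [0.5022, 0.1001, 0.3834]
orientation: [-0.0, 0.767, 0.642, 0.0]
ft_force: [-0.0, 0.6, -0.5]
width: 0.0857
[0.46774182 0.50098631 0.59272001]
```

View pics/w8.png

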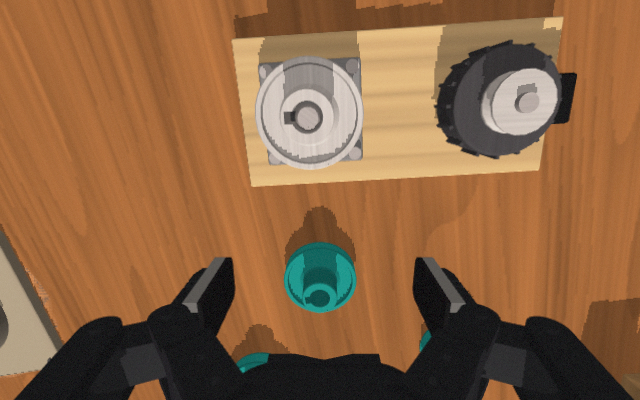

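View pics/s8.png

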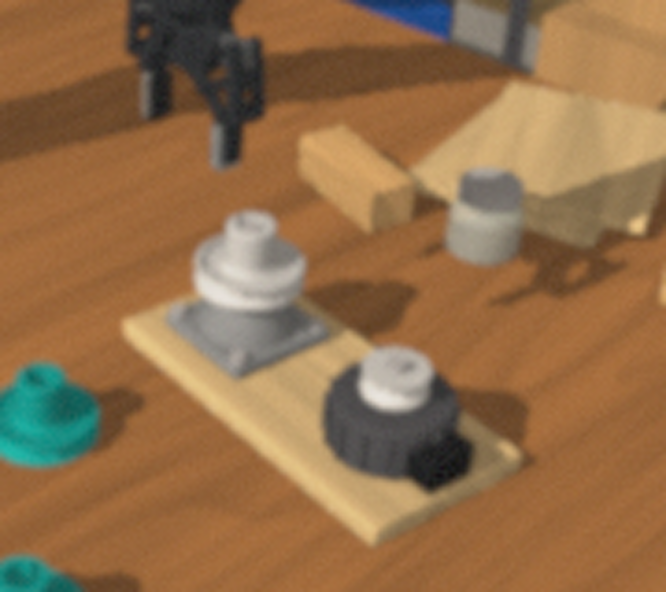

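View pics/rect8.png

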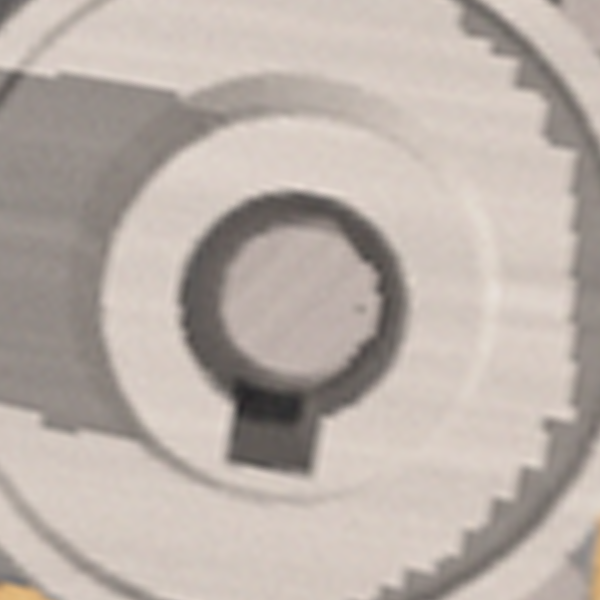

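The wrist view shows the pulley at (308,115) seated on the housing, the spindle inside its bore and nearly level with the hub top, and the keyway at (290,117) over the key. The scene view shows it level and down on the shoulder. The jar and offcut are undisturbed, and the gripper is clear. I hand in.

Run:
```python
from h import *
s=monitor.observe(); print(s['time_s'],s['ee_pos'],s['ft_force'],np.abs(s['joint_vel']).max())
print(ticket.sign_off())
```

```text
27.1 [0.50218773 0.0999266  0.38335452] [ 0.76300229 -0.34178758  0.80939204] 0.004303330731600299
the job is handed in; nothing more can be done
None
```

The bare-metal pulley is home on the drive unit's spindle, hub up, keyed and released. I handed the job in at 27.1 s of the 70 s allowed; no verdict is reported.

**What I did:** I gripped the pulley by its hub with the jaws in line with the keyway and lowered it on to the spindle. It stopped on the key at TCP z 0.302, pressing with about 10 N. I turned it about -0.45 rad until that load vanished, slid it down freely, and it met the shoulder at TCP z 0.2686 (0.2685 expected). The highest press I read was about 11–12 N, against the 30 N limit; force was only read at the end of each call.

**Last checks:**
- **Pulley:** the wrist and scene pictures after release show it level on the shoulder. The spindle is inside the bore, with its top nearly level with the hub's, and the keyway is over the key.
- **Bystanders:** the jar and offcut look undisturbed. The hammer was not in the last pictures I looked at; the arm only passed near it high up.
- **Robot:** the arm was still, the gripper clear, and the wrist force about 1 N.

**Disagreements:**
- The first held-pulley measurement used a wrong height offset. I corrected it before lowering.
- The top camera placed the spindle about 4 mm off in y from the wrist camera. I used the wrist value, and it fitted.

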